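Put the dried vacuum filters away in the shelf row

TASK

The two tall filters on the drying stand are dry: lift each one up and off its hook and set it down gently on the front board of the stock shelf, upright, carrying on the row of tall filters already standing there (in line with them, one beside the other, the same finger's-width gap between neighbours). The short, wide filter is still wet, so leave it hanging, and leave the row and everything else on the bench where they are.

Things in the scene. Friction and masses are not known exactly. Their poses are not given: they have to be found in the camera images.
- tall_a: tall filter, 137 mm high, 60 to 120 g, hanging by its pull tab on one of the hooks (any of the three), axes near the stand's. Foot ring 49 mm diameter, 12 mm high; off-white pleated body 42 to 47 mm diameter; dark grey cap 52 mm diameter (53 over a rib), 86 to 104 mm up; pull tab on the cap. Origin: centre of the underside, z up.
- tall_b: the other hanging tall filter, the same as tall_a. The pull tab on each cap is 34 mm wide (its y), 8 mm thick (its x) and 33 mm high, with a slot through it along x, 22 mm wide and 26 mm high from the cap top up; the crossbar above the slot, 7 mm high, rests on the hook's wire. The caps are rigid and take a firm grip (60 N). Origin: centre of the underside.
- disc: short wide filter, 67 mm high: off-white pleated disc under a dark grey cap, 75 mm diameter, 34 mm high, with the same pull tab on top. Origin: centre of the underside. Hangs on the remaining hook and stays there.
- row_1: tall filter like tall_a that already stands in the row, nearest the shelf's +y end (the end farther from the robot). Origin: centre of the underside.
- row_2: tall filter that already stands beside row_1, 68 mm from it centre to centre (16 mm between the caps), towards the shelf's -y end. The board is free from there on to its -y end: the row is carried on in that direction. Origin: centre of the underside.
- stand: fixed drying stand: white drip tray 150 x 380 mm, 14 mm high; behind, at x = 55 mm, a steel wire frame with its 10 mm crossbar along y, axis 190 mm up; from it three 6 mm wire hooks point to -x, towards the robot, at y = -125, 0 and 125 mm. Nothing stands on their -x side higher than the packs. Origin: centre of the tray's underside.
- hook0 (a point): hook at the stand's y = -125 mm: the point on top of the level wire, 193 mm up, where a filter hangs (within 3 mm). Each hook is level from the crossbar to 12 mm before this point; then an upturned tip ends 24 mm before it, 9 mm higher (202 mm).
- hook1 (a point): the same point of the middle hook. To come off, a filter has to rise 10 to 19 mm (its cap meets the wire at 20 mm) and then move at least 40 mm to the stand's -x.
- hook2 (a point): the same point of the hook at the stand's y = 125 mm.
- shelf: fixed two-step plywood stock shelf, 352 mm long along its y. Front board 112 mm deep (x -56 to 56 mm), top 50 mm above the bench; the row stands on its centre line x = 0. Behind it a step 95 mm high carries cartons up to 150 mm, from x = 84 mm back. Front (-x) faces the middle of the bench, y points away from the robot. Origin: on the bench under the front board's middle.
- pack_1: dark grey battery pack lying on the bench, 132 x 78 x 46 mm with a stem up to 104 mm. Origin: centre of its underside. Bystander.
- pack_2: a second battery pack, the same. Bystander.
- brush: round dark dusting brush standing on its bristles, 50 mm diameter, 100 mm high. Origin: centre of its underside. Bystander.
- driver: screwdriver with black handle, 190 mm, lying near the left edge. Bystander.
- jar: clear jar with steel lid, 50 mm diameter, 60 mm high. Origin: centre of its underside. Bystander.

How it is judged:
On the way, in this order (a step that is already met when the one before it is completed fails the run):
1. one of the hanging tall filters is off its hook (distance of any of tall_a, tall_b from where it was at the start of the episode above 0.12 m), for 0.2 s.
2. one stands upright on the shelf beside the last filter of the row (((x of tall_a in the frame of shelf between -0.015 and 0.015 m and z of tall_a in the frame of shelf between 0.046 and 0.055 m and angle between tall_a's own z axis and vertical below 0.1 rad and horizontal distance between tall_a and row_2 between 0.053 and 0.088 m) or (x of tall_b in the frame of shelf between -0.015 and 0.015 m and z of tall_b in the frame of shelf between 0.046 and 0.055 m and angle between tall_b's own z axis and vertical below 0.1 rad and horizontal distance between tall_b and row_2 between 0.053 and 0.088 m))), for 0.2 s.
3. the other tall filter is off its hook too (distance of each of tall_a, tall_b from where it was at the start of the episode above 0.12 m), for 0.2 s.
4. both stand upright in the row (x of tall_a in the frame of shelf between -0.015 and 0.015 m and z of tall_a in the frame of shelf between 0.046 and 0.055 m and angle between each of tall_a, tall_b's own z axis and vertical below 0.1 rad and x of tall_b in the frame of shelf between -0.015 and 0.015 m and z of tall_b in the frame of shelf between 0.046 and 0.055 m and ((horizontal distance between tall_a and row_2 between 0.053 and 0.088 m and horizontal distance between tall_b and tall_a between 0.053 and 0.088 m) or (horizontal distance between tall_b and row_2 between 0.053 and 0.088 m and horizontal distance between tall_a and tall_b between 0.053 and 0.088 m))), for 0.2 s.
At the end, for the whole second after the job is handed in: Both dry filters upright (0.1 rad) and at rest on the front board, within 15 mm of its centre line, one beside row_2, the other beside the first, neighbours 53 to 88 mm apart between centres; row_1 and row_2 within 25 mm, disc within 30 mm of their starts, disc tilted under 0.35 rad (all of step 4 and linear speed of each of tall_a, tall_b below 0.02 m/s and distance of each of row_1, row_2 from where it was at the start of the episode below 0.025 m and distance of disc from where it was at the start of the episode below 0.03 m and angle between disc's own z axis and vertical below 0.35 rad); the robot touches nothing.
It fails at once if a tall filter is dropped (falls freely from more than about 2 cm) ((linear speed of tall_a above 0.6 m/s and contact force between the fingers and tall_a below 0.1 N) or (linear speed of tall_b above 0.6 m/s and contact force between the fingers and tall_b below 0.1 N)).
It fails at once if a tall filter is dragged against its hook or the stand with more than 30 N instead of being lifted off (contact force between any of tall_a, tall_b and stand above 30 N).
It fails at once if the short wide filter is pushed about or taken off its hook (distance of disc from where it was at the start of the episode above 0.03 m).
It fails at once if a filter of the standing row is displaced or tipped (distance of any of row_1, row_2 from where it was at the start of the episode above 0.025 m or angle between any of row_1, row_2's own z axis and vertical above 0.35 rad).
It fails at once if another thing on the bench is displaced by more than 3 cm (distance of any of pack_1, pack_2, brush, driver, jar from where it was at the start of the episode above 0.03 m).
It also fails if it takes over 64 s, if anything falls off the work surface, if the arm or the gripper's body presses on something with over 40 N, if the wrist force passes 120 N, or if a joint passes its speed limit or range.

ROBOT

A 7-joint arm with a two-finger parallel gripper is mounted at the origin on the work surface. World frame = base frame: x ahead of the robot, y to its left, z up, the work surface at z = 0. Lengths are in m, angles in rad, forces in N, time in s.
With the tool pointing down it reaches from about 0.4 to 0.9 m from the base axis. Payload 5.5 kg.
Tool frame: the origin (TCP) lies at the very end of the fingers, on their centre line; the grasp point (between the pads) lies 19 mm behind it; z points along the fingers, y is the line along which they close (so a half turn about z gives the same grasp; the last joint's range is limited). The gripper opens to 92 mm and grips with 3 to 60 N. Pads are 19 mm wide; open, the fingers measure 130 mm over their backs; the gripper's body (75 mm by 190 mm) begins 47 mm behind the grasp point.
Start: joints at [-0.928, 0.501, -0.427, 1.55, 0.221, 1.138, -0.21], TCP at [0.241, 0.604, 0.227] pointing down, gripper open.
Joint ranges: [-2.88, 2.88], [-0.31, 2.03], [-1.54, 1.56], [0.2, 2.42], [-1.41, 4.55], [0.19, 2.02], [-2.57, 2.57]. Speed limits (rad/s): [2.57, 2.57, 3.14, 3.14, 3.14, 3.14, 3.14].

INTERFACE

Orientations are given as a rotation vector (axis times angle).
In Python, from rig import manip, readout, optics gives the robot as it stands. Calls block until the motion is done:
- manip.move_to(position, orientation): joint-space move of the TCP to a pose.
- manip.move_straight(position, ori=None, rate=0.15, max_force=None): straight line of the TCP; ori=None keeps the orientation; rate is the mean speed in m/s. With max_force (N) it stops when the force on the tool has changed by that much, and returns True; else False.
- manip.move_joints(angles): joint-space move.
- manip.grip(opening, grip_force=None): finger opening in m; grip_force is the grip in N (None keeps the last); returns when the fingers have stopped.
- manip.wait(seconds).
- manip.inverse_kinematics(position, orientation): joint angles nearest the present ones, or None.
- readout.observe(): the state.
- optics.read_camera(name): name is "side" or "top"; returns the picture (400x640x3 uint8, red, green, blue); there is no depth.
- optics.camera_model(name): a dict with "fx", "fy", "cx", "cy" (pixels), "extrinsics" (4x4, takes a point from world to camera coordinates). Camera axes: x right, y down, z forward; pixel columns grow to the right and rows downward; lengths in m; the calibration is good to about 2 mm. A picture is of the moment at which its call begins. camera_model takes no time and is no camera call.
A pose or a line that the arm cannot do raises manip.Unreachable and nothing moves.
- manip.hand_in(): hands the job in; it is judged then, once.
The state is a dict: "clock": time; "qpos": joint angles; "dq": joint speeds; "effort": joint torques, N m; "eef_pos": TCP position; "tcp_rot": TCP orientation; "force": force on the tool from outside, world axes, zero at the start; "wrist_torque": the same for the moment, N m; "grip_width": finger opening in m; "grip_force": force on a finger pad.
Only numpy, scipy, OpenCV 4.12 (cv2) and the standard library are available. Lean on these libraries where they do the work, as an engineer would, in place of code of your own. Each camera call takes 0.05 s, during which the arm holds its last target. There are 200 camera calls.

## Working session

There is one attempt and no reset: what is moved stays moved. The work goes in short steps, each a Python script; the robot and the scene stay as the last script left them, time stands still between calls to the robot, and variables do not carry over. Pictures are saved under pics/ and viewed, at most 10 in all, crops included, and the job is handed in when it is done.

```bash
mkdir -p pics; python3 - <<'E'
from rig import manip, readout, optics
import cv2
for n in("side","top"):
    cv2.imwrite(f"pics/{n}0.png",optics.read_camera(n)[:,:,::-1]); print(optics.camera_model(n))
print(readout.observe())
E
```

```text
{'fx': 505.0759462203943, 'fy': 505.0759462203943, 'cx': 319.78195455696124, 'cy': 203.04895407019498, 'extrinsics': array([[ 0.96485847, -0.26201865, -0.0198583 , -0.49890848],
       [-0.19994093, -0.68302104, -0.70249974,  0.27229749],
       [ 0.17050439,  0.68178332, -0.71140689,  1.31447495],
       [ 0.        ,  0.        ,  0.        ,  1.        ]])}
{'fx': 469.10583806749315, 'fy': 469.10583806749315, 'cx': 323.1732857586411, 'cy': 207.760291421982, 'extrinsics': array([[-0.01705016, -0.99983905,  0.00558272,  0.10122061],
       [-0.98323122,  0.01575251, -0.18168166,  0.53036507],
       [ 0.18156448, -0.00858681, -0.98334155,  1.59270199],
       [ 0.        ,  0.        ,  0.        ,  1.        ]])}
{'clock': 0.1, 'qpos': array([-0.92777026,  0.50174432, -0.42680837,  1.55136485,  0.22080861,
        1.13833127, -0.21031224]), 'dq': array([-0.00198311, -0.00217734, -0.00036715, -0.00271365,  0.00072198,
       -0.0004145 , -0.00033879]), 'effort': array([-1.12350794e-02, -5.67873180e+01, -5.83790794e+00, -2.79915136e+01,
       -6.87917671e-02,  2.40707916e-02,  3.67690109e-05]), 'eef_pos': array([0.24079126, 0.60305113, 0.22578022]), 'tcp_rot': array([-5.92909090e-01, -3.08474773e+00,  2.74992974e-03]), 'force': array([0.24900881, 0.48877899, 0.3826625 ]), 'wrist_torque': array([ 0.0196697 , -0.01234426,  0.03361468]), 'grip_force': 0.0, 'grip_width': 0.09184716330083689}
```

View pics/side0.png

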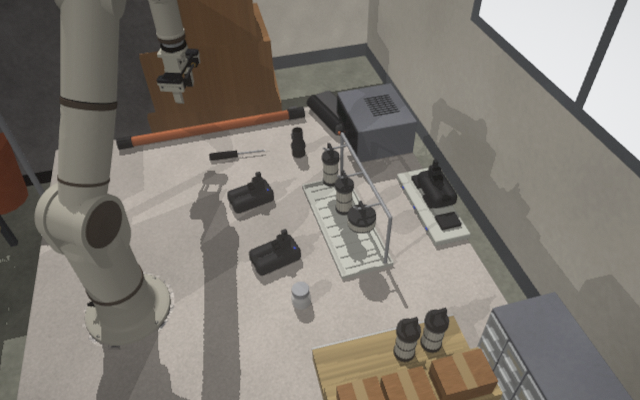

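View pics/top0.png

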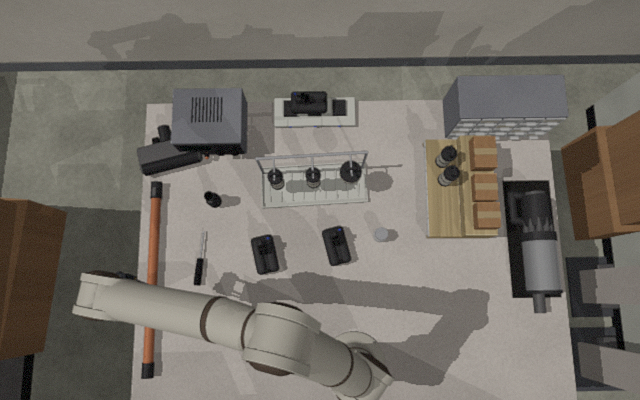

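```bash
python3 - <<'E'
import cv2,numpy as np
t=cv2.imread("pics/top0.png");s=cv2.imread("pics/side0.png")
def c(im,x,y,w,h,k):return cv2.resize(im[y:y+h,x:x+w],None,fx=k,fy=k,interpolation=cv2.INTER_CUBIC)
a=c(t,250,140,125,75,6);b=c(t,415,130,90,115,4)
cv2.imwrite("pics/c1.png",a)
o=np.zeros((560,800,3),np.uint8)
q=c(t,415,130,90,115,4.5);o[:q.shape[0],:q.shape[1]]=q
q=c(s,385,295,75,75,5);o[:q.shape[0],415:415+q.shape[1]]=q
cv2.imwrite("pics/c2.png",o)
cv2.imwrite("pics/c3.png",c(s,300,125,130,120,5))
E
```

```text
(no output)
```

View pics/c1.png

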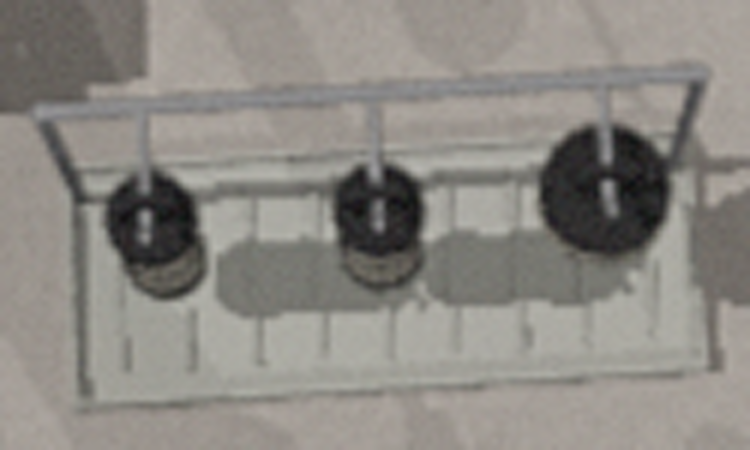

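View pics/c2.png

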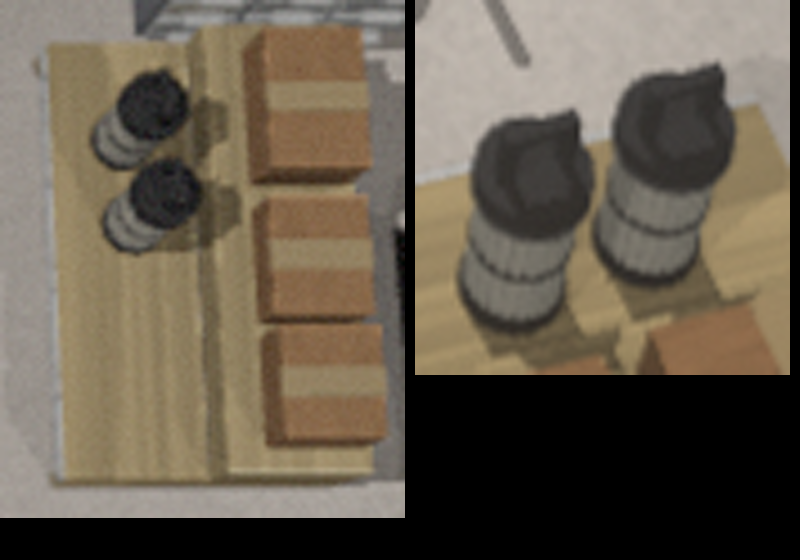

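View pics/c3.png

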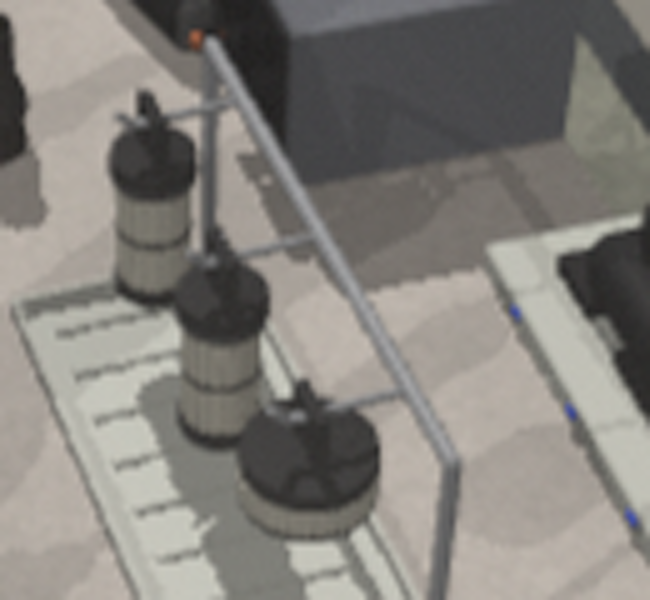

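```bash
cat >h.py <<'E'
from rig import manip, readout, optics
import numpy as np
from scipy.spatial.transform import Rotation as R
M={n:optics.camera_model(n) for n in("side","top")}
def ray(n,p):
    m=M[n];E=m["extrinsics"];d=E[:3,:3].T@[(p[0]-m["cx"])/m["fx"],(p[1]-m["cy"])/m["fy"],1]
    return -E[:3,:3].T@E[:3,3],d
def at(n,p,z): o,d=ray(n,p);return o+d*(z-o[2])/d[2]
def tri(a,b):
    o1,d1=ray("top",a);o2,d2=ray("side",b)
    s=np.linalg.lstsq(np.c_[d1,-d2],o2-o1,rcond=None)[0];p,q=o1+s[0]*d1,o2+s[1]*d2
    return (p+q)/2,np.linalg.norm(p-q)
def cr(x0,y0,k):return lambda u,v:(x0+(u+.5)/k-.5,y0+(v+.5)/k-.5)
E
python3 - <<'E'
from h import *
np.set_printoptions(precision=4,suppress=True)
a=cr(250,140,6);b=cr(415,130,4.5);c=cr(385,295,5);s=cr(300,125,5)
print("tray",[at("top",a(*p),.014) for p in((80,202),(80,405),(715,365),(697,170))])
print("bar",[at("top",a(*p),.19) for p in((38,112),(143,108),(373,95),(604,82),(705,72))])
print("bar side",[at("side",s(*p),.19) for p in((225,102),(313,240),(403,394))])
for n,p,q in(("L",(152,219),(152,160)),("M",(378,210),(221,298))):
    print(n,at("top",a(*p),.158),at("side",s(*q),.158),tri(a(*p),s(*q)))
print("disc",at("top",a(604,190),.15))
for n,p,q in(("row1",(152,106),(260,130)),("row2",(165,194),(117,177))):
    print(n,at("top",b(*p),.145),at("side",c(*q),.145),tri(b(*p),c(*q)))
print("shelf",[at("top",b(*p),.05) for p in((48,43),(62,478),(190,43),(207,478))])
for n,p in(("jar",(381,235)),("p1",(265,240)),("p2",(337,232))):print(n,at("top",p,.1))
E
```

```text
tray [array([0.6688, 0.308 , 0.014 ]), array([0.5442, 0.3072, 0.014 ]), array([ 0.5624, -0.0717,  0.014 ]), array([ 0.6829, -0.065 ,  0.014 ])]
bar [array([0.673 , 0.3096, 0.19  ]), array([0.6744, 0.2527, 0.19  ]), array([0.6798, 0.1279, 0.19  ]), array([0.6852, 0.0023, 0.19  ]), array([ 0.69  , -0.0529,  0.19  ])]
bar side [array([0.665 , 0.2554, 0.19  ]), array([0.6758, 0.1273, 0.19  ]), array([0.6824, 0.0022, 0.19  ])]
L [0.6205 0.2508 0.158 ] [0.6204 0.254  0.158 ] (array([0.6196, 0.2505, 0.1611]), np.float64(0.0003684647154032599))
M [0.6237 0.1265 0.158 ] [0.6244 0.1297 0.158 ] (array([0.6231, 0.1264, 0.1612]), np.float64(0.00047441620505359066))
disc [0.6352 0.0012 0.15  ]
row1 [ 0.6942 -0.3313  0.145 ] [ 0.6951 -0.3304  0.145 ] (array([ 0.6942, -0.331 ,  0.1463]), np.float64(0.0007796818836546063))
row2 [ 0.6262 -0.3365  0.145 ] [ 0.6264 -0.3349  0.145 ] (array([ 0.6257, -0.3359,  0.147 ]), np.float64(2.8828174522901118e-05))
shelf [array([ 0.7766, -0.279 ,  0.05  ]), array([ 0.427 , -0.2699,  0.05  ]), array([ 0.7749, -0.3926,  0.05  ]), array([ 0.4252, -0.3816,  0.05  ])]
jar [ 0.4265 -0.0994  0.1   ]
p1 [0.416  0.2891 0.1   ]
p2 [0.439  0.0479 0.1   ]
```

```bash
cat >>h.py <<'E'
FLIP=0
def ori(yaw,flip=0):
    return (R.from_euler("z",yaw+flip*np.pi)*R.from_matrix(np.array([[-1,0,0],[0,1,0],[0,0,-1.]]))).as_rotvec()
SY,HY=.045,-.027
PICK={"M":(.6232,.1262),"L":(.6197,.2505)}
PLACE={"M":(.558,-.331),"L":(.490,-.329)}
B=np.array([-np.cos(SY),-np.sin(SY)])
E
python3 - <<'E'
from h import *
np.set_printoptions(precision=2,suppress=True)
print(R.from_rotvec(readout.observe()["tcp_rot"]).as_matrix())
for f in(0,1):
  for k in"ML":
    for p,z,y in((PICK[k],.30,SY),(PICK[k],.143,SY),(np.array(PICK[k])+.06*B,.30,SY),(PLACE[k],.30,HY),(PLACE[k],.13,HY)):
        print(f,k,manip.inverse_kinematics([*p,z],ori(y,f)))
E
```

```text
[[-0.93  0.37 -0.  ]
 [ 0.37  0.93 -0.  ]
 [ 0.   -0.   -1.  ]]
0 M [-0.04  0.4  -0.28  1.51  0.11  1.25  1.28]
0 M [-0.03  0.55 -0.29  1.66  0.18  0.96  1.23]
0 M [-0.04  0.29 -0.27  1.66  0.08  1.21  1.28]
0 M [ 0.15  0.44  0.48  1.49 -0.21  1.26  2.2 ]
0 M [ 0.32  0.57  0.25  1.65 -0.17  0.94  2.17]
0 L [-0.18  0.47 -0.36  1.41  0.17  1.29  1.07]
0 L [-0.17  0.61 -0.36  1.57  0.24  1.01  1.01]
0 L [-0.18  0.36 -0.37  1.57  0.14  1.24  1.04]
0 L [ 0.06  0.34  0.63  1.65 -0.21  1.22  2.27]
0 L [ 0.23  0.5   0.42  1.81 -0.25  0.88  2.3 ]
1 M [-0.4   0.39  0.21  1.52 -0.08  1.24 -1.7 ]
1 M [-0.41  0.54  0.23  1.68 -0.15  0.94 -1.65]
1 M [-0.43  0.28  0.2   1.67 -0.06  1.2  -1.74]
1 M [ 0.06  0.46  0.62  1.5  -0.27  1.27 -0.89]
1 M [-0.    0.67  0.72  1.66 -0.51  1.   -0.71]
1 L [-0.57  0.45  0.21  1.43 -0.09  1.27 -1.88]
1 L [-0.58  0.59  0.22  1.59 -0.15  0.98 -1.84]
1 L [-0.61  0.34  0.19  1.58 -0.07  1.22 -1.93]
1 L [ 0.02  0.35  0.67  1.65 -0.23  1.22 -0.85]
1 L [-0.05  0.6   0.8   1.82 -0.53  0.95 -0.61]
```

```bash
python3 - <<'E'
from h import *
import cv2
p=PICK["M"]
manip.move_to([*p,.30],ori(SY))
print(manip.move_straight([*p,.146],rate=.12,max_force=6))
o=readout.observe();print(o["clock"],o["eef_pos"],o["force"])
s=optics.read_camera("side")[120:250,280:420,::-1];t=optics.read_camera("top")[120:230,240:380,::-1]
f=lambda i:cv2.resize(i,(400,int(400*i.shape[0]/i.shape[1])),interpolation=cv2.INTER_CUBIC)
a,b=f(s),f(t);im=np.zeros((380,800,3),np.uint8);im[:len(a),:400]=a;im[:len(b),400:]=b
cv2.imwrite("pics/g1.png",im)
E
```

```text
False
3.7333 [0.62387952 0.12640017 0.14696126] [-0.19794326  0.47658232  0.4098914 ]
```

View pics/g1.png

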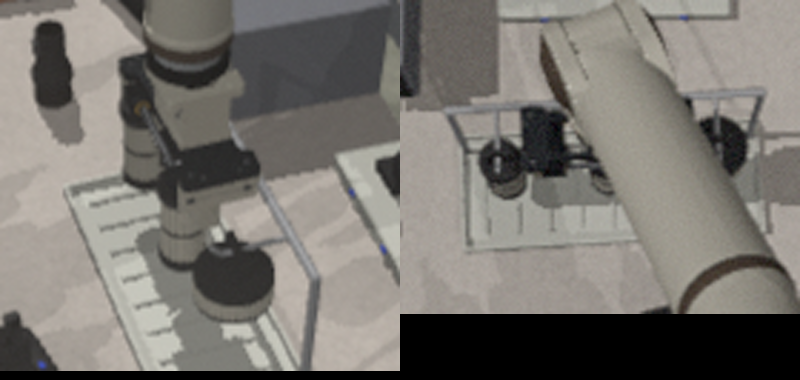

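The side crop shows the gripper body above the middle hook at about (215,165), with the fingers on either side of the cap. The disc and the left filter are untouched. Next I close, lift, unhook and place.

```bash
cat >>h.py <<'E'
def st(s):
    o=readout.observe();print(s,round(o["clock"],1),o["eef_pos"].round(4),o["force"].round(1),round(o["grip_width"],4),round(o["grip_force"],1))
def take(k):
    p=np.array(PICK[k])
    print(manip.move_straight([*p,.142],rate=.08,max_force=6))
    manip.grip(.045,40);st("grip")
    if not .049<readout.observe()["grip_width"]<.056: raise SystemExit("bad grip")
    manip.move_straight([*p,.1565],rate=.04);st("up")
    hit=manip.move_straight([*(p+.065*B),.1565],rate=.08,max_force=12);st("off %s"%hit)
    if hit: raise SystemExit("stuck")
    manip.move_straight([*(p+.065*B),.31],rate=.2)
def put(k):
    q=PLACE[k]
    manip.move_to([*q,.31],ori(HY))
    manip.move_straight([*q,.145],rate=.12)
    print(manip.move_straight([*q,.124],rate=.02,max_force=3));st("down")
E
python3 - <<'E'
from h import *
take("M");put("M")
import cv2
s=optics.read_camera("side")[260:400,310:510,::-1];t=optics.read_camera("top")[110:250,400:540,::-1]
f=lambda i:cv2.resize(i,(400,int(400*i.shape[0]/i.shape[1])),interpolation=cv2.INTER_CUBIC)
a,b=f(s),f(t);im=np.zeros((400,800,3),np.uint8);im[:len(a),:400]=a;im[:len(b),400:]=b
cv2.imwrite("pics/g2.png",im)
E
```

```text
False
grip 4.8 [0.6232 0.1262 0.142 ] [-0.2 -0.  -0.2] 0.0512 40.0
up 5.3 [0.6234 0.1262 0.1568] [ 0.8 -0.6 -0.9] 0.0511 40.0
off False 6.3 [0.5589 0.1233 0.1567] [ 0.8  0.1 -2.1] 0.0511 40.0
True
down 11.2 [ 0.558  -0.331   0.1291] [-0.3  0.2  3.8] 0.0512 40.0
```

View pics/g2.png

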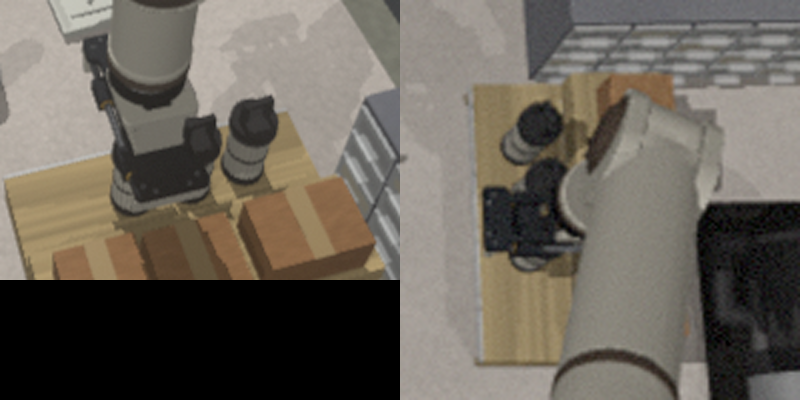

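The filter is down beside row_2, touching at the expected height of 0.129, and the row is undisturbed. I'll release it and fetch the second.

```bash
python3 - <<'E'
from h import *
import cv2
manip.grip(.09)
manip.move_straight([*PLACE["M"],.31],rate=.15)
manip.move_to([*PICK["L"],.30],ori(SY))
t=cv2.imwrite("pics/t3.png",cv2.resize(optics.read_camera("top")[120:250,400:520,::-1],None,fx=4.5,fy=4.5,interpolation=cv2.INTER_CUBIC))
manip.move_straight([*PICK["L"],.146],rate=.12,max_force=6);st("at L")
E
```

```text
at L 17.0 [0.6204 0.2508 0.1471] [-0.   0.5  0.1] 0.0899 0.0
```

View pics/t3.png

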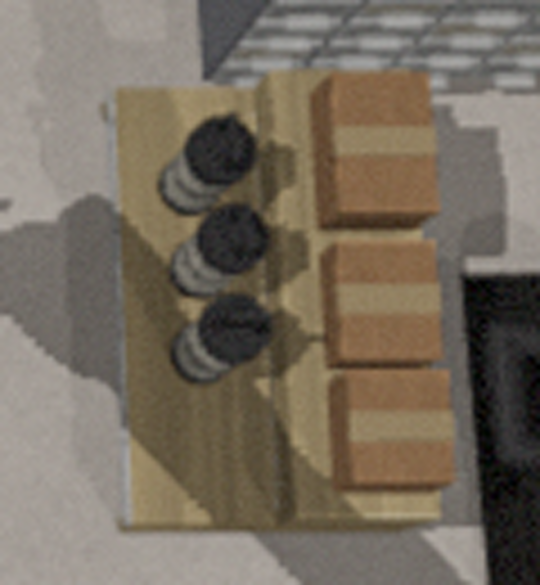

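The three filters stand upright in line, with caps at about (220,150), (232,239) and (236,329), evenly spaced. I'll carry on with the second.

```bash
python3 - <<'E'
from h import *
import cv2
take("L");put("L")
manip.grip(.09)
manip.move_straight([*PLACE["L"],.31],rate=.15)
manip.move_to([.5,.0,.35],ori(HY));st("end")
s=optics.read_camera("side")[120:400,300:500,::-1];t=optics.read_camera("top")[120:250,400:520,::-1]
a=cv2.resize(s,None,fx=2,fy=2);b=cv2.resize(t,None,fx=3.3,fy=3.3,interpolation=cv2.INTER_CUBIC)
im=np.zeros((560,800,3),np.uint8);im[:len(a),:400]=a;im[:len(b),400:400+b.shape[1]]=b
cv2.imwrite("pics/e.png",im)
E
```

```text
False
grip 18.0 [0.6197 0.2505 0.142 ] [-0.3  0.1 -0.1] 0.0515 40.0
up 18.5 [0.6199 0.2505 0.1569] [-0.1 -0.9 -1.2] 0.0514 40.0
off False 19.4 [0.5554 0.2475 0.1566] [ 0.1  0.2 -0.9] 0.0512 40.0
True
down 24.7 [ 0.4899 -0.329   0.1292] [-0.2 -0.2  5. ] 0.0509 40.0
end 28.1 [ 0.5001 -0.0017  0.3497] [ 0.5 -1.2 -0.5] 0.0897 0.0
```

View pics/e.png

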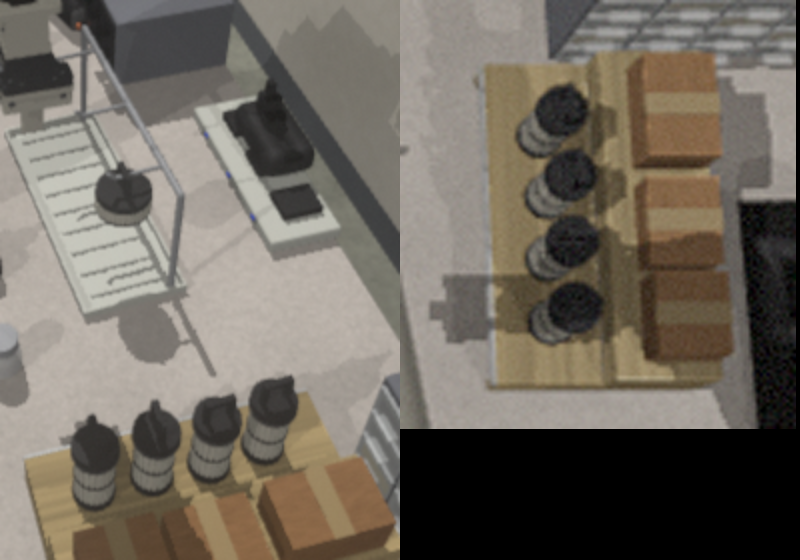

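The picture shows four filters upright in an even row, with caps in the top view at about (561,110), (569,175), (571,241) and (574,307). The disc is still hanging on its hook at about (124,195) in the side view.

```bash
python3 -c "
from rig import manip
manip.wait(.5);print(manip.hand_in())"
```

```text
the job is handed in; nothing more can be done
None
```

Both dry tall filters are off their hooks and stand upright in line with the row at even gaps, and the disc still hangs on its hook; I handed the job in at about 29 s, but no verdict was returned.

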